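# Uncover the light window of a tracing stand and lay a template on it

### The job

Swivel the flat metal cover of the sloping tracing stand about its pivot screw, to either side, a full quarter turn, so that it is right out of the way of the light window. Then pick up the wooden template by its grip bar and lay it flat on the slope over the window, centred on it, with one long edge resting squarely against the bottom ledge, and let go; set it down rather than dropping it. Leave the plant pot, spray bottle, tin and coaster where they are.

Things in the scene. Friction and masses are not known exactly. Their poses are not given: they have to be found in the camera images.
- panel: Sloping wooden board of the fixed tracing stand, 320 mm wide, 215 mm up the slope, at 30 degrees; place and facing vary. Origin: on its face, mid-width, at the foot where the face meets the ledge. x runs up the slope along the face, y along the ledge, z out of the face. The ledge along the bottom (x -14 to 0 mm) stands 14 mm above the face. Otherwise the face is plain.
- pivot (a point): Centre of the pivot screw on the board's face, at x = 150 mm, y = 0 of the panel. The cover turns here about the panel's z axis; the screw head stands 9 mm above the face.
- window (a point): Centre of the white light window at the level of the board's face: at x = 42 mm, y = 0 of the panel. The window is a 4 mm deep recess, 54 mm up the slope (x 15 to 69 mm) by 80 mm along the ledge (y -40 to 40 mm).
- cover (a joint): Angle (rad) of the flat aluminium cover, 92 mm wide, top 5 mm above the board's face. At 0 it reaches 145 mm down the slope from the pivot, over the window; starts within 0.25 of that. Positive moves its free end towards the panel's -y. Stops at +-1.75. Stiff (about 2 N at the knob); stays where left. At 1.57 either way it lies across the slope, clear of the template's place.
- cover_knob (a point): Middle of the round dark steel knob near the free end of the cover: upright cylinder 24 mm in diameter, 36 mm tall, standing square to the cover, from 5 to 41 mm above the board's face; its axis is 120 mm from the pivot. This point is on its axis, 23 mm above the face.
- template_center (a point): Dark wooden template on the table, about 160 g: plate 84 (x) by 120 (y) by 6 mm with two slots and an upright grip bar 70 mm long (along x), 14 mm wide, 6 to 46 mm above the underside. Point: its centre, 23 mm above the underside; z up. Same after a half turn. On the slope a long (y) edge meets the ledge, the bar points up the slope, the centre is 42 mm up from the ledge.
- coaster: Bystander: round wooden coaster, 124 mm in diameter, 10 mm thick, loose on the table. It and the template swap places at random. Origin under its centre.
- spray: Bystander: white bottle, 52 mm in diameter, 150 mm tall, loose. Origin under its centre.
- tin: Bystander: rectangular steel tin, 60 by 85 mm, 101 mm tall, loose. Origin under its centre.
- pot: Bystander: white plant pot, 110 mm in diameter, 100 mm tall, with leaves above it to 200 mm, loose. Origin under its centre.
There are look-alikes about, which are no part of the job. Of the things that look like the part that bears template_center, the middle-sized one is meant.

How it is judged:
On the way:
1. the cover is swung aside, at least 75 degrees to either side ((value of joint cover above 1.3 rad or value of joint cover below -1.3 rad)), for 0.2 s.
At the end, for the whole second after the job is handed in: Cover at least 1.3 rad from closed, either side; template released, at rest, bar up, flat on the slope (0.06 rad, 4 mm), long edge against the ledge (5 mm, square within 0.08 rad), centred over the window within 18 mm along the ledge ((value of joint cover above 1.3 rad or value of joint cover below -1.3 rad) and x of template_center in the frame of panel between 0.037 and 0.047 m and y of template_center in the frame of panel between -0.018 and 0.018 m and z of template_center in the frame of panel between 0.019 and 0.027 m and angle between the z axis of template_center and the z axis of panel, either way round below 0.06 rad and angle between the x axis of template_center and the x axis of panel, either way round below 0.08 rad and angle between template_center's own z axis and vertical below 0.7 rad and linear speed of template below 0.02 m/s); the robot touches nothing.
It fails at once if the template is dropped: moving faster than 0.7 m/s with no finger on it (linear speed of template above 0.7 m/s and contact force between the fingers and template below 0.05 N).
It fails at once if the coaster, spray bottle, tin or pot is shifted by more than 30 mm (distance of any of coaster, spray, tin, pot from where it was at the start of the episode above 0.03 m).
It also fails if it takes over 59 s, if anything falls off the work surface, if the arm or the gripper's body presses on something with over 40 N, if the wrist force passes 120 N, or if a joint passes its speed limit or range.

### The arm

A 6-joint arm with a two-finger parallel gripper is mounted at the origin on the work surface. World frame = base frame: x ahead of the robot, y to its left, z up, the work surface at z = 0. Lengths are in m, angles in rad, forces in N, time in s.
With the tool pointing down it reaches from about 0.375 to 0.9 m from the base axis. Payload 3.1 kg.
Tool frame: the origin (TCP) lies on the front face of the gripper's body, between the roots of the fingers; the fingertips stand 73 mm ahead of it and the grasp point (between the pads) lies 54 mm ahead of it (manip.tips_ahead is the distance from the TCP to the fingertips, in m); z points along the fingers, y is the line along which they close (so a half turn about z gives the same grasp; the last joint's range is limited). The gripper opens to 85 mm and grips with 20 to 120 N. Pads are 22 mm wide; open, the fingers measure 114 mm over their backs; the gripper's body (76 mm by 85 mm) begins 54 mm behind the grasp point. The pads swing forward as they close: fully open they stand 13 mm farther back than shut.
Start: joints at [-1.476, 0.527, 1.433, -0, 1.181, -0.178], TCP at [0.168, -0.602, 0.304] pointing down, gripper open.
Joint ranges: [-3.08, 3.08], [-0.75, 2.2], [0.22, 2.44], [-1.43, 4.57], [0, 2.65], [-2.85, 2.85]. Speed limits (rad/s): [2.79, 2.79, 3.14, 3.14, 3.14, 3.14].

### API

Orientations are given as a unit quaternion [x, y, z, w].
In Python, from station import sense, eyes, workorder, manip gives the robot as it stands.
- The arm moves only by the shell command python3 -m inch 'ROWS' [OPENING] [FORCE]. ROWS is JSON, a list of rows, each an object of numbers: "dx", "dy", "dz": the shift along the tool's x, y, z in cm; "wx", "wy", "wz": the turn, a rotation vector about the tool's x, y, z in degrees. In form: [{"dx": .., "dy": .., "dz": .., "wx": .., "wy": .., "wz": ..}, ...]. A call has 1 to 10 rows; each row shifts and turns the commanded pose from where the row before left it, along the tool's axes as they then stand; what a row does not reach is not made up. A row lasts 1/8 s, in which the tool goes at most 62.5 mm and 10.7 degrees, less where a joint would pass 70% of its speed; a pose out of reach is approached as far as the arm can. A call with a gripper value outside its range is refused whole. OPENING is the opening, from 0 (shut) to 1 (fully open), set as the call begins (- or left out, the last holds). The fingers move at their own pace and stop on an object; FORCE is the grip in N (left out, the last holds). Time passes only in rows, so rows that do not move let the fingers close. It gives the time, the measured TCP pose, the force, the opening and the grip force at its end, in the units of the state.
- sense(): the state, without advancing time (a new reading comes with each control period).
- eyes.snapshot(name): name is "side" or "top"; returns the picture (384x512x3 uint8, red, green, blue); there is no depth.
- eyes.camera_params(name): a dict with "fx", "fy", "cx", "cy" (pixels), "D" ([k1, k2, p1, p2, k3] as OpenCV has them; the pictures are not rectified), "rvec" (rotation vector, rad) and "tvec" (3), from world to camera coordinates, as OpenCV has them. Camera axes: x right, y down, z forward; pixel columns grow to the right and rows downward; lengths in m; the calibration is good to about 2 mm. A picture is of the moment at which its call begins. camera_params takes no time and is no camera call.
- workorder.sign_off(): hands the job in; it is judged then, once.
The state is a dict: "t": time; "q": joint angles; "qd": joint speeds; "tau": joint torques, N m; "tcp_pos": TCP position; "tool_rot": TCP orientation; "force": force on the tool from outside, world axes, zero at the start; "ft_torque": the same for the moment, N m; "finger_gap": opening from 0.0 (shut) to 1.0 (fully open); "gripper_force": force on a finger pad.
Only numpy, scipy, OpenCV 4.12 (cv2) and the standard library are available. Lean on these libraries where they do the work, as an engineer would, in place of code of your own. Each camera call takes 0.05 s, during which the arm holds its last target. There are 200 camera calls.

## Working session

There is one attempt and no reset: what is moved stays moved. The work goes in short steps, Python scripts to look and compute and a shell command to move; the robot and the scene stay as the last step left them, time stands still between calls to the robot, and variables do not carry over. Pictures are saved under pics/ and viewed, at most 10 in all, crops included, and the job is handed in when it is done.

```bash
mkdir -p pics; ls; python3 - <<'E'
from station import sense,eyes
import cv2
for n in("side","top"):
    im=eyes.snapshot(n); cv2.imwrite(f"pics/{n}0.png",im[:,:,::-1])
    cv2.imwrite(f"pics/{n}0b.png",cv2.resize(im[:,:,::-1],(800,600),interpolation=cv2.INTER_CUBIC))
    print(eyes.camera_params(n))
print(sense())
E
```

```text
pics
{'fx': 372.95974642846335, 'fy': 372.95974642846335, 'cx': 254.23758434415922, 'cy': 190.4270598311245, 'D': array([-0.0896966,  0.       ,  0.       ,  0.       ,  0.       ]), 'rvec': array([ 0.36847898, -2.8721561 ,  0.99993015]), 'tvec': array([0.50613196, 0.11602631, 1.43824531])}
{'fx': 406.435493419355, 'fy': 406.435493419355, 'cx': 254.16867730372206, 'cy': 192.9842844389241, 'D': array([-0.02011367,  0.        ,  0.        ,  0.        ,  0.        ]), 'rvec': array([ 2.1370188 , -2.19320069,  0.11050678]), 'tvec': array([0.05790009, 0.50708385, 1.3993265 ])}
{'t': 0.1, 'q': array([-1.47654930e+00,  5.28398889e-01,  1.43377561e+00,  3.55583891e-05,
        1.18139577e+00, -1.78532193e-01]), 'qd': array([-0.00040239, -0.00413873, -0.00303027,  0.00032454,  0.00086506,
       -0.00133459]), 'tau': array([-5.00485676e-04, -4.43305600e+01, -1.78586483e+01, -3.53342321e-04,
        3.86580839e-03, -1.54695687e-05]), 'tcp_pos': array([ 0.16834892, -0.60138014,  0.30301509]), 'tool_rot': array([ 9.90713782e-01,  1.35960376e-01,  5.80854594e-05, -9.87236461e-04]), 'force': array([-0.77307765,  0.18699989, -0.12474753]), 'ft_torque': array([-0.0173165 ,  0.01400699, -0.03334235]), 'gripper_force': 0.0, 'finger_gap': 0.9996034813213622}
```

View pics/top0b.png

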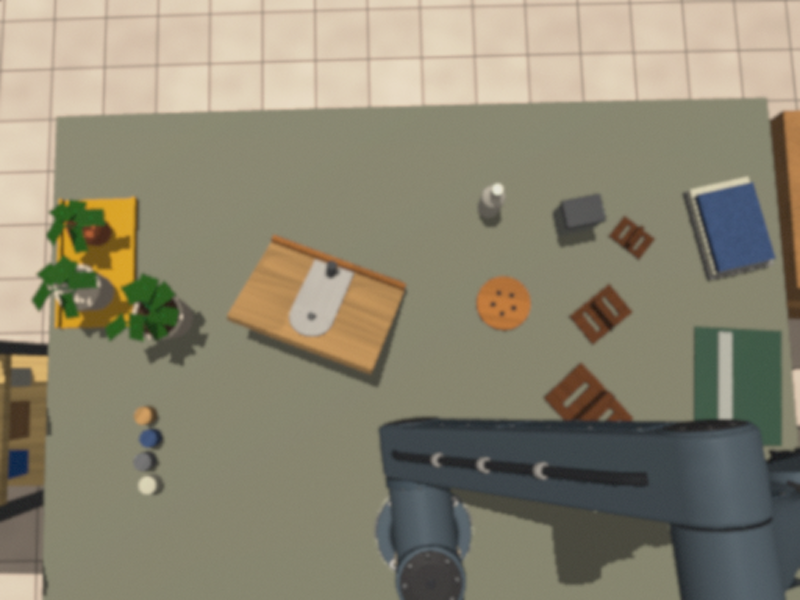

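View pics/side0b.png

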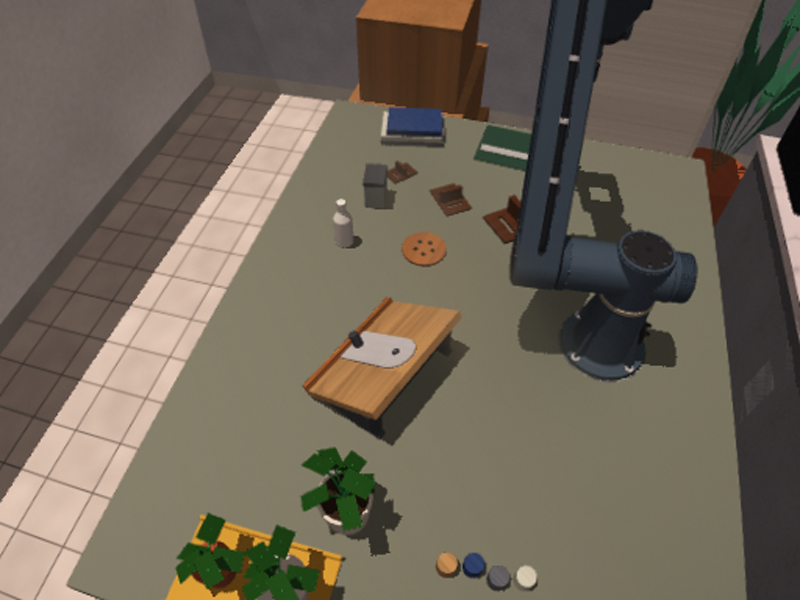

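The side and top pictures show three slotted dark templates: small at top (632,237), middle at (600,314), large at (588,395). The middle one fits the description, since it is between the other two in size. The stand's ledge is on its far (+x) side. I'll confirm in an enlarged crop.

```bash
python3 - <<'E'
import cv2,numpy as np
t=cv2.imread("pics/top0.png");s=cv2.imread("pics/side0.png")
def c(im,x,y,w,h,k):return cv2.resize(im[y:y+h,x:x+w],None,fx=k,fy=k,interpolation=cv2.INTER_CUBIC)
cv2.imwrite("pics/m1.png",np.vstack([np.hstack([c(t,140,145,133,100,3)[:300,:400].copy() if 0 else cv2.resize(t[145:245,140:273],(399,300),interpolation=cv2.INTER_CUBIC),cv2.resize(t[130:230,340:473],(399,300),interpolation=cv2.INTER_CUBIC)]),
 np.hstack([cv2.resize(s[183:283,185:318],(399,300),interpolation=cv2.INTER_CUBIC),cv2.resize(s[85:185,210:343],(399,300),interpolation=cv2.INTER_CUBIC)])]))
E
```

```text
(no output)
```

View pics/m1.png

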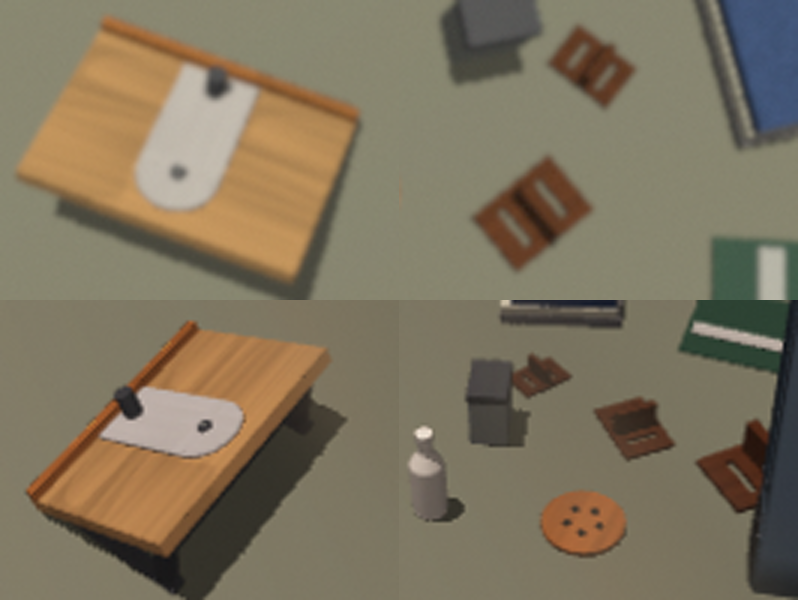

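Middle template confirmed: top original px ≈ (384,201), with the bar parallel to its short side. Now fitting the poses.

```bash
cat > h.py <<'E'
import numpy as np,cv2
from scipy.spatial.transform import Rotation as R
from scipy.optimize import least_squares
from station import eyes,sense
def proj(n,P):
    c=eyes.camera_params(n);K=np.array([[c['fx'],0,c['cx']],[0,c['fy'],c['cy']],[0,0,1.]])
    return cv2.projectPoints(np.array(P,float),c['rvec'],c['tvec'],K,c['D'])[0][:,0]
def Rp(yaw,tilt): return R.from_euler('z',yaw)*R.from_euler('y',-tilt)
def fit(obs,tilt,x0):
    def f(p): 
        out=[]
        for n,L in obs.items():
            P=Rp(p[3],tilt).apply([a for a,b in L])+p[:3]
            out.append((proj(n,P)-np.array([b for a,b in L])).ravel())
        return np.concatenate(out)
    r=least_squares(f,x0,loss='soft_l1'); return r.x,f(r.x)
E
python3 - <<'E'
from h import *
T=lambda x,y:(x/3+140,y/3+145); S=lambda x,y:(x/3+185,(y-300)/3+183)
A=(.215,-.16,0);B=(.215,.16,0);C=(-.014,-.16,.014);D=(-.014,.16,.014);P=(.15,0,.009)
p,e=fit({'top':[(A,T(18,178)),(B,T(297,281)),(C,T(105,17)),(D,T(360,110)),(P,T(178,172))],
 'side':[(A,S(165,549)),(B,S(329,349)),(C,S(28,491)),(D,S(193,322)),(P,S(205,426))]},np.pi/6,[-.4,-.5,.03,-.3])
print(p.round(4));print(e.reshape(-1,2).round(1))
# knob angle
k=Rp(p[3],np.pi/6)
for a in (-.25,-.1,0,.1,.25):
    q=[.15-.12*np.cos(a),-.12*np.sin(a),.041]; w=k.apply(q)+p[:3]
    print(a,(proj('top',[w])[0]-[140,145])*3,(proj('side',[w])[0]-[185,183])*3+[0,300], w.round(3))
T=lambda x,y:((x-399)/3+340,y/3+130); S=lambda x,y:((x-399)/3+210,(y-300)/3+85)
a,b=.042,.06
# plate corners z=6mm
o={'top':[((-a,-b,.006),T(472,218)),((-a,b,.006),T(548,156)),((a,b,.006),T(593,210)),((a,-b,.006),T(517,270))],
'side':[((-a,-b,.006),S(595,410)),((a,-b,.006),S(628,458)),((a,b,.006),S(674,441))][:1*3]}
# assign side corners by projection after top-only fit
pt,et=fit({'top':o['top']},0,[-.4,0,0,0.7]); print('top only',pt.round(4),et.round(1))
for u in [(-a,-b,.006),(-a,b,.006),(a,b,.006),(a,-b,.006)]:
    print((proj('side',[R.from_euler('z',pt[3]).apply(u)+[*pt[:2],0]])[0]-[210,85])*3+[399,300])
E
```

```text
[ 0.5839  0.1777  0.0353 -3.5182]
[[-0.4 -0.3]
 [-0.3 -0.3]
 [ 0.   1. ]
 [ 0.4  0.9]
 [ 0.4  1.6]
 [-0.7 -0.9]
 [-0.4 -0.2]
 [-0.3  0.6]
 [-1.3 -0.1]
 [ 0.4  0.1]]
-0.25 [244.48493388  90.92997719] [143.17005514 375.68107245] [0.565 0.153 0.088]
-0.1 [230.75895168  83.57111496] [132.44790242 384.92157015] [0.574 0.169 0.086]
0 [221.02135982  79.58453255] [125.95430887 391.39292644] [0.579 0.18  0.086]
0.1 [210.9112624   76.37199351] [120.05359696 398.05559901] [0.583 0.191 0.086]
0.25 [195.23616223  73.06186924] [112.43796716 408.29337916] [0.587 0.209 0.088]
top only [  0.4721  -0.4287  -0.0342 -15.0642] [ 0.2 -0.4 -0.1  0.  -0.2 -0.1  0.1  0.4]
[623.0365162  453.23411851]
[590.95327276 405.26556563]
[638.1078058  392.52728407]
[671.67431042 439.39995121]
```

```bash
python3 - <<'E'
import cv2,numpy as np
t=cv2.imread("pics/top0.png");s=cv2.imread("pics/side0.png")
a=cv2.resize(t[150:242,143:263],(720,552),interpolation=cv2.INTER_CUBIC)
b=cv2.resize(s[188:270,190:298],(648,492),interpolation=cv2.INTER_CUBIC)
f=lambda x:cv2.convertScaleAbs(x,alpha=1.3)
cv2.imwrite("pics/a.png",f(a));cv2.imwrite("pics/b.png",f(b))
E
```

```text
(no output)
```

View pics/a.png

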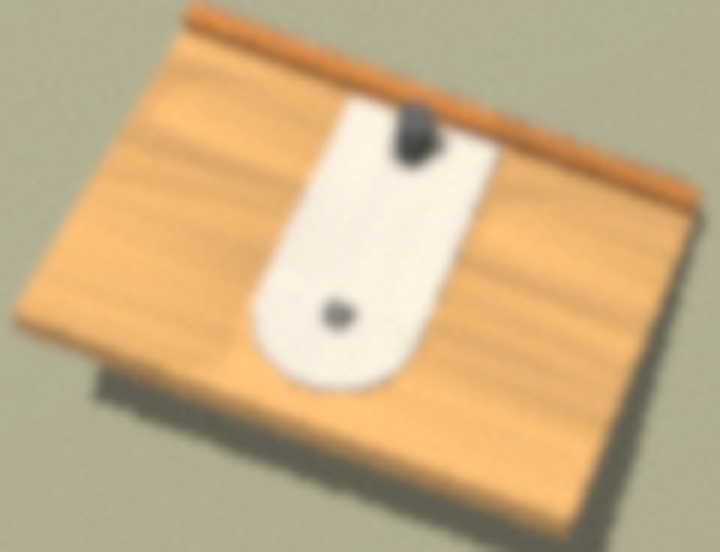

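View pics/b.png

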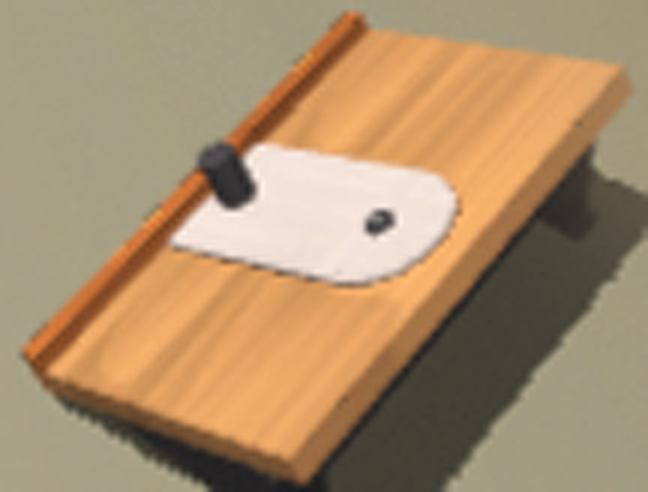

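Crops confirm the geometry: top crop shows the pivot at (339,314), knob cap at (415,118) and ledge ends at (192,8) and (700,192). Side crop shows the pivot at (380,221) and knob cap at (217,155). I'll refit and plan the knob approach, swinging towards panel +y because the wrist range suits it.

```bash
cat >> h.py <<'E'
from scipy.linalg import logm,expm
def M(r,t):
    m=np.eye(4);m[:3,:3]=r.as_matrix();m[:3,3]=t;return m
def cur():
    s=sense();return M(R.from_quat(s['tool_rot']),s['tcp_pos'])
def down(r,flip=1): # tool frame: y = flip*frame y, z=-frame z
    return r*R.from_matrix(np.diag([-flip,flip,-1.]))
def rows(a,b,n=None):
    T=np.linalg.inv(a)@b
    ang=np.degrees(np.linalg.norm(R.from_matrix(T[:3,:3]).as_rotvec()))
    n=n or int(np.ceil(max(ang/9,np.linalg.norm(T[:3,3])/.045,1)))
    s=np.real(expm(logm(T)/n))
    print(n,'rows d(cm)',(s[:3,3]*100).round(2),'w(deg)',np.degrees(R.from_matrix(s[:3,:3]).as_rotvec()).round(2), 'total d',(T[:3,3]*100).round(2),'ang',round(ang,2))
E
python3 - <<'E'
from h import *
T=lambda x,y:((x+.5)/6-.5+143,(y+.5)/6-.5+150); S=lambda x,y:((x+.5)/6-.5+190,(y+.5)/6-.5+188)
A=(.215,-.16,0);B=(.215,.16,0);C=(-.014,-.16,.014);D=(-.014,.16,.014);P=(.15,0,.009)
p,e=fit({'top':[(A,T(17,312)),(B,T(568,520)),(C,T(192,8)),(D,T(698,190)),(P,T(339,314))],
 'side':[(A,S(297,460)),(B,S(627,68)),(C,S(28,352)),(D,S(352,14)),(P,S(380,221))]},np.pi/6,[.58,.17,.03,-3.5])
print(p.round(4));print(e.reshape(-1,2).round(1))
rp=Rp(p[3],np.pi/6)
def kf(a):
    a=a[0];w=rp.apply([[.15-.12*np.cos(a),-.12*np.sin(a),z] for z in(.041,.007)])+p[:3]
    return np.concatenate([(proj('top',w)-[T(415,118),T(415,152)]).ravel(),(proj('side',w)-[S(217,155),S(238,198)]).ravel()])
r=least_squares(kf,[0.]);print('knob ang',r.x,r.fun.round(1))
T=lambda x,y:((x-399+.5)/3-.5+340,(y+.5)/3-.5+130); S=lambda x,y:((x-399+.5)/3-.5+210,(y-300+.5)/3-.5+85)
a,b=.042,.06
o={'top':[((-a,-b,.006),T(472,218)),((-a,b,.006),T(548,156)),((a,b,.006),T(593,210)),((a,-b,.006),T(517,270))],
'side':[((-a,-b,.006),S(628,457)),((-a,b,.006),S(596,410)),((a,-b,.006),S(674,441))]}
def run(o,sgn):
    def f(q):
        out=[]
        for n,L in o.items():
            P=R.from_euler('z',q[2]).apply([[u[0]*sgn,u[1]*1,u[2]] for u,_ in L])+[q[0],q[1],0]
            out.append((proj(n,P)-np.array([v for _,v in L])).ravel())
        return np.concatenate(out)
    r=least_squares(f,[.47,-.43,-15.06],loss='soft_l1');return r.x,f(r.x)
q1,_=run({'top':o['top']},1);print('T top',q1)
# side: corners per projection: (-a,-b)->(628,457), (-a,b)->(596,410), (a,-b)->(674,441)
q2,e2=run(o,1);print('T both',q2,e2.round(1))
np.savez('est.npz',p=p,ka=r.x[0],t=q2)
k=r.x[0]
kr=rp*R.from_euler('z',k)
pos=rp.apply([.15-.12*np.cos(k),-.12*np.sin(k),.085])+p[:3]
up=rp.apply([0,0,.06])
for fl in(1,-1):
    g=M(down(kr,fl),pos+up); print(g.round(3)); rows(cur(),g)
E
```

```text
[ 0.5867  0.1785  0.0396 -3.5224]
[[-0.5  1.2]
 [ 0.8  1.4]
 [ 0.1 -0.5]
 [ 1.2  0.6]
 [ 0.1  1. ]
 [-1.1  0.3]
 [-0.5 -0.2]
 [-1.3  0.3]
 [-0.8 -0.3]
 [-0.1  0.1]]
knob ang [0.03846199] [ 0.3  0.8 -0.6  1.1 -0.4  0.2  0.1 -0.1]
T top [  0.47046686  -0.41664623 -15.06305482]
T both [  0.46929967  -0.41776488 -15.05623328] [ 0.   0.2  0.2 -0.1  0.6  0.1  0.4  1.3 -1.1  0.8 -1.3  0.4 -0.2  1.4]
[[ 0.818 -0.34  -0.464  0.632]
 [-0.286 -0.94   0.186  0.166]
 [-0.5   -0.019 -0.866  0.18 ]
 [ 0.     0.     0.     1.   ]]
21 rows d(cm) [ 2.3  -3.71  0.17] w(deg) [ 0.49 -1.36  1.64] total d [ 65.26 -61.35  12.43] ang 45.96
[[-0.818  0.34  -0.464  0.632]
 [ 0.286  0.94   0.186  0.166]
 [ 0.5    0.019 -0.866  0.18 ]
 [ 0.     0.     0.     1.   ]]
21 rows d(cm) [4.88 2.56 1.58] w(deg) [ 1.77  0.63 -6.69] total d [ 65.26 -61.35  12.43] ang 145.96
```

```bash
cat >> h.py <<'E'
def kgoal(k,lift,fl=-1,off=0,rad=.12):
    d=np.load('est.npz');p=d['p'];rp=Rp(p[3],np.pi/6)
    return M(down(rp*R.from_euler('z',k+off),fl),rp.apply([.15-rad*np.cos(k),-rad*np.sin(k),.085+lift])+p[:3])
def base(a,ang): return M(R.from_euler('z',ang),[0,0,0])@a
E
python3 - <<'E'
from h import *
d=np.load('est.npz');a=cur();b=base(a,np.radians(90));rows(a,b,18);print(b.round(3))
g=kgoal(float(d['ka']),.08);rows(b,g)
E
```

```text
18 rows d(cm) [ 5.44 -0.24  0.  ] w(deg) [ 0.   -0.01 -5.  ] total d [ 62.44 -62.46   0.15] ang 90.0
[[-0.269  0.963 -0.002  0.601]
 [ 0.963  0.269 -0.     0.168]
 [ 0.    -0.002 -1.     0.303]
 [ 0.     0.     0.     1.   ]]
7 rows d(cm) [-0.77  0.51  1.37] w(deg) [ 1.88  4.02 -7.64] total d [-1.7   3.65 10.54] ang 61.84
```

```bash
python3 -m inch '[{"dx":5.44,"dy":-0.24,"wz":-5},{"dx":5.44,"dy":-0.24,"wz":-5},{"dx":5.44,"dy":-0.24,"wz":-5},{"dx":5.44,"dy":-0.24,"wz":-5},{"dx":5.44,"dy":-0.24,"wz":-5},{"dx":5.44,"dy":-0.24,"wz":-5},{"dx":5.44,"dy":-0.24,"wz":-5},{"dx":5.44,"dy":-0.24,"wz":-5},{"dx":5.44,"dy":-0.24,"wz":-5}]' 1 && python3 -m inch '[{"dx":5.44,"dy":-0.24,"wz":-5},{"dx":5.44,"dy":-0.24,"wz":-5},{"dx":5.44,"dy":-0.24,"wz":-5},{"dx":5.44,"dy":-0.24,"wz":-5},{"dx":5.44,"dy":-0.24,"wz":-5},{"dx":5.44,"dy":-0.24,"wz":-5},{"dx":5.44,"dy":-0.24,"wz":-5},{"dx":5.44,"dy":-0.24,"wz":-5},{"dx":5.44,"dy":-0.24,"wz":-5},{}]' && python3 - <<'E'
from h import *
d=np.load('est.npz');g=kgoal(float(d['ka']),.08);rows(cur(),g);print(sense()['q'])
E
```

```text
invalid input at $[0]: expected keys dx, dy, dz, wx, wy, wz
```

All six keys are needed in every row.

```bash
python3 -m inch '[{"dx":5.44,"dy":-0.24,"dz":0,"wx":0,"wy":0,"wz":-5},{"dx":5.44,"dy":-0.24,"dz":0,"wx":0,"wy":0,"wz":-5},{"dx":5.44,"dy":-0.24,"dz":0,"wx":0,"wy":0,"wz":-5},{"dx":5.44,"dy":-0.24,"dz":0,"wx":0,"wy":0,"wz":-5},{"dx":5.44,"dy":-0.24,"dz":0,"wx":0,"wy":0,"wz":-5},{"dx":5.44,"dy":-0.24,"dz":0,"wx":0,"wy":0,"wz":-5},{"dx":5.44,"dy":-0.24,"dz":0,"wx":0,"wy":0,"wz":-5},{"dx":5.44,"dy":-0.24,"dz":0,"wx":0,"wy":0,"wz":-5},{"dx":5.44,"dy":-0.24,"dz":0,"wx":0,"wy":0,"wz":-5}]' 1 && python3 -m inch '[{"dx":5.44,"dy":-0.24,"dz":0,"wx":0,"wy":0,"wz":-5},{"dx":5.44,"dy":-0.24,"dz":0,"wx":0,"wy":0,"wz":-5},{"dx":5.44,"dy":-0.24,"dz":0,"wx":0,"wy":0,"wz":-5},{"dx":5.44,"dy":-0.24,"dz":0,"wx":0,"wy":0,"wz":-5},{"dx":5.44,"dy":-0.24,"dz":0,"wx":0,"wy":0,"wz":-5},{"dx":5.44,"dy":-0.24,"dz":0,"wx":0,"wy":0,"wz":-5},{"dx":5.44,"dy":-0.24,"dz":0,"wx":0,"wy":0,"wz":-5},{"dx":5.44,"dy":-0.24,"dz":0,"wx":0,"wy":0,"wz":-5},{"dx":5.44,"dy":-0.24,"dz":0,"wx":0,"wy":0,"wz":-5},{"dx":0,"dy":0,"dz":0,"wx":0,"wy":0,"wz":0}]' && python3 - <<'E'
from h import *
d=np.load('est.npz');g=kgoal(float(d['ka']),.08);rows(cur(),g);print(sense()['q'])
E
```

```text
t: 1.23
tcp_pos: [0.545, -0.3052, 0.3034]
tool_rot: [0.863, 0.506, -0.0, -0.0]
force: [0.6, -1.2, -0.5]
finger_gap: 1.003
gripper_force: 0.0
t: 2.48
tcp_pos: [0.5992, 0.1715, 0.3034]
tool_rot: [0.602, 0.798, -0.0, -0.001]
force: [-0.0, -1.2, -0.1]
finger_gap: 0.998
gripper_force: 0.0
7 rows d(cm) [-0.83  0.5   1.36] w(deg) [ 1.87  4.02 -7.59] total d [-2.09  3.75 10.58] ang 61.53
[ 9.93759406e-02  5.26285167e-01  1.43679839e+00  9.65186720e-04
  1.18041100e+00 -1.79687453e-01]
```

```bash
python3 -m inch '[{"dx":-0.83,"dy":0.5,"dz":1.36,"wx":1.87,"wy":4.02,"wz":-7.59},{"dx":-0.83,"dy":0.5,"dz":1.36,"wx":1.87,"wy":4.02,"wz":-7.59},{"dx":-0.83,"dy":0.5,"dz":1.36,"wx":1.87,"wy":4.02,"wz":-7.59},{"dx":-0.83,"dy":0.5,"dz":1.36,"wx":1.87,"wy":4.02,"wz":-7.59},{"dx":-0.83,"dy":0.5,"dz":1.36,"wx":1.87,"wy":4.02,"wz":-7.59},{"dx":-0.83,"dy":0.5,"dz":1.36,"wx":1.87,"wy":4.02,"wz":-7.59},{"dx":-0.83,"dy":0.5,"dz":1.36,"wx":1.87,"wy":4.02,"wz":-7.59},{"dx":0,"dy":0,"dz":0,"wx":0,"wy":0,"wz":0},{"dx":0,"dy":0,"dz":0,"wx":0,"wy":0,"wz":0}]' && python3 - <<'E'
from h import *
d=np.load('est.npz');g=kgoal(float(d['ka']),.0);rows(cur(),g);print(sense()['q'])
for n in("side","top"):
    im=eyes.snapshot(n); cv2.imwrite(f"pics/{n}1.png",im[:,:,::-1])
s=cv2.imread('pics/side1.png')[150:290,170:340];cv2.imwrite('pics/c.png',cv2.resize(s,None,fx=4,fy=4,interpolation=cv2.INTER_CUBIC))
E
```

```text
t: 3.6
tcp_pos: [0.6426, 0.1569, 0.1985]
tool_rot: [0.169, 0.951, 0.055, -0.252]
force: [-0.7, -0.4, -0.5]
finger_gap: 0.998
gripper_force: 0.0
2 rows d(cm) [0.13 0.19 4.13] w(deg) [ 0.11  0.07 -0.22] total d [0.26 0.37 8.26] ang 0.52
[ 0.00483748  0.84782369  1.16412816  0.19238013  1.61638676 -1.25381926]
```

View pics/c.png

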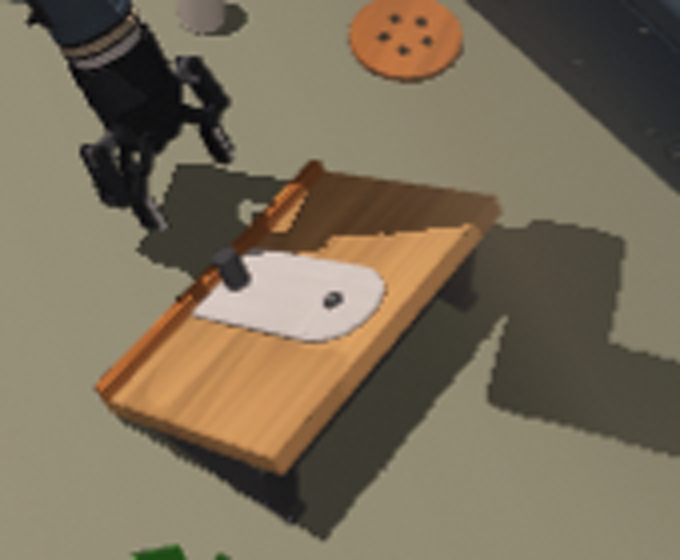

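The picture shows the open fingers at crop (155,220) and (225,155), straddling the line that runs down to the knob at (232,268). The stand is aligned as estimated, so I descend and close softly.

```bash
python3 -m inch '[{"dx":0.13,"dy":0.19,"dz":2.8,"wx":0,"wy":0,"wz":-0.3},{"dx":0.13,"dy":0.18,"dz":2.8,"wx":0,"wy":0,"wz":-0.2},{"dx":0,"dy":0,"dz":2.6,"wx":0,"wy":0,"wz":0},{"dx":0,"dy":0,"dz":0,"wx":0,"wy":0,"wz":0},{"dx":0,"dy":0,"dz":0,"wx":0,"wy":0,"wz":0}]' && python3 -m inch '[{"dx":0,"dy":0,"dz":0,"wx":0,"wy":0,"wz":0},{"dx":0,"dy":0,"dz":0,"wx":0,"wy":0,"wz":0},{"dx":0,"dy":0,"dz":0,"wx":0,"wy":0,"wz":0},{"dx":0,"dy":0,"dz":0,"wx":0,"wy":0,"wz":0},{"dx":0,"dy":0,"dz":0,"wx":0,"wy":0,"wz":0}]' 0 20 && python3 - <<'E'
from h import *
d=np.load('est.npz');k=float(d['ka']);rows(cur(),kgoal(k,0))
a=kgoal(k,0);rows(a,kgoal(k-np.radians(9),0),1);print(sense()['ft_torque'])
E
```

```text
t: 4.32
tcp_pos: [0.605, 0.1772, 0.1301]
tool_rot: [0.163, 0.953, 0.056, -0.25]
force: [0.1, 0.2, -0.6]
finger_gap: 0.998
gripper_force: 0.0
t: 4.95
tcp_pos: [0.6041, 0.1772, 0.1288]
tool_rot: [0.163, 0.952, 0.056, -0.252]
force: [0.3, -0.9, 2.1]
finger_gap: 0.272
gripper_force: 22.1
1 rows d(cm) [-0.01 -0.06  0.06] w(deg) [0.2  0.13 0.21] total d [-0.01 -0.06  0.06] ang 0.31
1 rows d(cm) [ 0.15 -1.88 -0.  ] w(deg) [-0. -0.  9.] total d [ 0.15 -1.88 -0.  ] ang 9.0
[-0.16639624 -0.15971672  0.03801062]
```

```bash
python3 -m inch '[{"dx":0.04,"dy":-0.94,"dz":0,"wx":0,"wy":0,"wz":4.5},{"dx":0.04,"dy":-0.94,"dz":0,"wx":0,"wy":0,"wz":4.5},{"dx":0.04,"dy":-0.94,"dz":0,"wx":0,"wy":0,"wz":4.5},{"dx":0.04,"dy":-0.94,"dz":0,"wx":0,"wy":0,"wz":4.5},{"dx":0.04,"dy":-0.94,"dz":0,"wx":0,"wy":0,"wz":4.5},{"dx":0.04,"dy":-0.94,"dz":0,"wx":0,"wy":0,"wz":4.5},{"dx":0.04,"dy":-0.94,"dz":0,"wx":0,"wy":0,"wz":4.5},{"dx":0.04,"dy":-0.94,"dz":0,"wx":0,"wy":0,"wz":4.5},{"dx":0.04,"dy":-0.94,"dz":0,"wx":0,"wy":0,"wz":4.5},{"dx":0.04,"dy":-0.94,"dz":0,"wx":0,"wy":0,"wz":4.5}]' && python3 - <<'E'
from h import *
d=np.load('est.npz');k=float(d['ka'])-np.pi/4;rows(cur(),kgoal(k,0),1);print(sense()['ft_torque'],sense()['q'])
E
```

```text
t: 6.2
tcp_pos: [0.5467, 0.1092, 0.1449]
tool_rot: [0.517, 0.816, -0.043, -0.254]
force: [2.4, 5.0, 3.9]
finger_gap: 0.272
gripper_force: 22.4
1 rows d(cm) [-0.2  -0.13  0.05] w(deg) [ 0.41 -0.22  0.05] total d [-0.2  -0.13  0.05] ang 0.47
[ 0.55708921 -0.0291486  -0.42848082] [-0.06950251  0.80320042  1.48407049  0.16460843  1.3555801  -0.58781133]
```

```bash
python3 -m inch '[{"dx":0.02,"dy":-0.94,"dz":0,"wx":0,"wy":0,"wz":4.5},{"dx":0.02,"dy":-0.94,"dz":0,"wx":0,"wy":0,"wz":4.5},{"dx":0.02,"dy":-0.94,"dz":0,"wx":0,"wy":0,"wz":4.5},{"dx":0.04,"dy":-0.94,"dz":0,"wx":0,"wy":0,"wz":4.5},{"dx":0.04,"dy":-0.94,"dz":0,"wx":0,"wy":0,"wz":4.5},{"dx":0.04,"dy":-0.94,"dz":0,"wx":0,"wy":0,"wz":4.5},{"dx":0.04,"dy":-0.94,"dz":0,"wx":0,"wy":0,"wz":4.5},{"dx":0.04,"dy":-0.94,"dz":0,"wx":0,"wy":0,"wz":4.5},{"dx":0.04,"dy":-0.94,"dz":0,"wx":0,"wy":0,"wz":4.5},{"dx":0.04,"dy":-0.94,"dz":0,"wx":0,"wy":0,"wz":4.5}]' && python3 -m inch '[{"dx":0.04,"dy":-0.94,"dz":0,"wx":0,"wy":0,"wz":4.5},{"dx":0,"dy":0,"dz":0,"wx":0,"wy":0,"wz":0},{"dx":0,"dy":0,"dz":0,"wx":0,"wy":0,"wz":0}]' && python3 - <<'E'
from h import *
d=np.load('est.npz');k=float(d['ka'])-np.radians(94.5);rows(cur(),kgoal(k,0),1);print(sense()['ft_torque'],sense()['q'])
E
```

```text
t: 7.45
tcp_pos: [0.4674, 0.1017, 0.1858]
tool_rot: [0.791, 0.556, -0.134, -0.219]
force: [7.1, 12.5, -0.9]
finger_gap: 0.273
gripper_force: 22.1
t: 7.82
tcp_pos: [0.4599, 0.1049, 0.1905]
tool_rot: [0.811, 0.525, -0.142, -0.213]
force: [5.9, 12.4, 0.4]
finger_gap: 0.268
gripper_force: 22.0
1 rows d(cm) [-0.44 -0.09  0.05] w(deg) [ 0.27 -0.83  0.18] total d [-0.44 -0.09  0.05] ang 0.9
[ 1.50942481 -0.79428257 -1.01258939] [-0.09023783  0.65073049  1.70131018  0.1627297   1.28949269  0.24611591]
```

The cover is swung about 1.57 rad. Now release, retreat and look.

```bash
python3 -m inch '[{"dx":0.3,"dy":0,"dz":0,"wx":0,"wy":0,"wz":0},{"dx":0,"dy":0,"dz":0,"wx":0,"wy":0,"wz":0},{"dx":0,"dy":0,"dz":0,"wx":0,"wy":0,"wz":0},{"dx":0,"dy":0,"dz":0,"wx":0,"wy":0,"wz":0},{"dx":0,"dy":0,"dz":-2,"wx":0,"wy":0,"wz":0},{"dx":0,"dy":0,"dz":-4,"wx":0,"wy":0,"wz":0},{"dx":0,"dy":0,"dz":-4,"wx":0,"wy":0,"wz":0},{"dx":0,"dy":0,"dz":-4,"wx":0,"wy":0,"wz":0},{"dx":0,"dy":0,"dz":0,"wx":0,"wy":0,"wz":0}]' 1 && python3 - <<'E'
from h import *
d=np.load('est.npz');a=cur();t=d['t']
print(sense()['q'])
# template goal: tool y = +-template y, tool z down; TCP height: bar 6..46, tips at ~12mm -> .085
for fl in(1,-1):
    rt=R.from_euler('z',t[2]); g=M(down(rt,fl),[t[0],t[1],.085+.12])
    print(fl,'yaw',np.degrees(np.arctan2(g[1,1],g[0,1])))
    lv=a.copy(); rows(a,g)
for n in("side","top"):
    im=eyes.snapshot(n); cv2.imwrite(f"pics/{n}2.png",im[:,:,::-1])
s=cv2.imread('pics/side2.png')[185:285,180:313];q=cv2.imread('pics/top2.png')[145:245,140:273]
cv2.imwrite('pics/d.png',np.vstack([cv2.resize(x,(399,300),interpolation=cv2.INTER_CUBIC) for x in(q,s)]))
E
```

```text
t: 8.95
tcp_pos: [0.5254, 0.077, 0.3136]
tool_rot: [0.811, 0.527, -0.144, -0.21]
force: [0.2, 0.5, -1.0]
finger_gap: 1.0
gripper_force: 0.0
[-0.12213974  0.55333249  1.44362757  0.13202046  1.64329289  0.27259233]
1 yaw -52.65862224090157
12 rows d(cm) [-3.56  2.35  0.39] w(deg) [-2.39  0.68  2.34] total d [-47.39  18.56   2.7 ] ang 40.91
-1 yaw 127.34137775909845
17 rows d(cm) [-2.5  -3.    1.21] w(deg) [-0.64 -2.26 -8.65] total d [-47.39  18.56   2.7 ] ang 152.3
```

View pics/d.png

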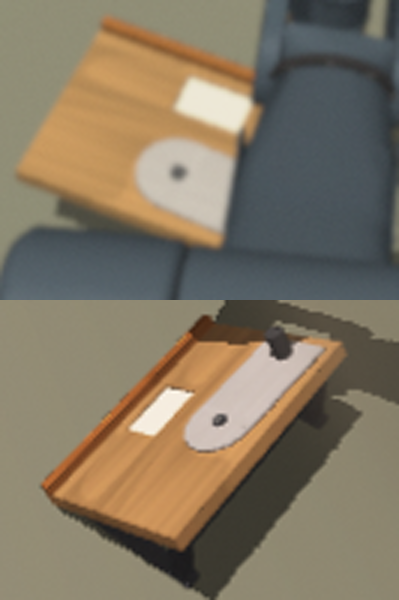

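Cover is across the slope. The bare window shows at top crop (187,78), (253,102), (241,134), (176,110) and side crop (163,388), (194,391), (155,434), (130,431). I'll refit with it while moving to the template.

```bash
python3 -m inch '[{"dx":-3.56,"dy":2.35,"dz":0.39,"wx":-2.39,"wy":0.68,"wz":2.34},{"dx":-3.56,"dy":2.35,"dz":0.39,"wx":-2.39,"wy":0.68,"wz":2.34},{"dx":-3.56,"dy":2.35,"dz":0.39,"wx":-2.39,"wy":0.68,"wz":2.34},{"dx":-3.56,"dy":2.35,"dz":0.39,"wx":-2.39,"wy":0.68,"wz":2.34},{"dx":-3.56,"dy":2.35,"dz":0.39,"wx":-2.39,"wy":0.68,"wz":2.34},{"dx":-3.56,"dy":2.35,"dz":0.39,"wx":-2.39,"wy":0.68,"wz":2.34}]' && python3 -m inch '[{"dx":-3.56,"dy":2.35,"dz":0.39,"wx":-2.39,"wy":0.68,"wz":2.34},{"dx":-3.56,"dy":2.35,"dz":0.39,"wx":-2.39,"wy":0.68,"wz":2.34},{"dx":-3.56,"dy":2.35,"dz":0.39,"wx":-2.39,"wy":0.68,"wz":2.34},{"dx":-3.56,"dy":2.35,"dz":0.39,"wx":-2.39,"wy":0.68,"wz":2.34},{"dx":-3.56,"dy":2.35,"dz":0.39,"wx":-2.39,"wy":0.68,"wz":2.34},{"dx":-3.56,"dy":2.35,"dz":0.39,"wx":-2.39,"wy":0.68,"wz":2.34},{"dx":0,"dy":0,"dz":0,"wx":0,"wy":0,"wz":0}]' && python3 - <<'E'
from h import *
d=dict(np.load('est.npz'));t=d['t']
rt=R.from_euler('z',t[2]); g=M(down(rt,1),[t[0],t[1],.085]);rows(cur(),g)
c=lambda x,y,ox,oy:((x+.5)/3-.5+ox,(y+.5)/3-.5+oy)
W=[(.015,-.04,0),(.015,.04,0),(.069,.04,0),(.069,-.04,0)]
tw=[c(x,y,140,145) for x,y in[(187,78),(253,102),(241,134),(176,110)]]
sw=[c(x,y-300,180,185) for x,y in[(130,431),(163,388),(194,391),(155,434)]]
T=lambda x,y:((x+.5)/6-.5+143,(y+.5)/6-.5+150); S=lambda x,y:((x+.5)/6-.5+190,(y+.5)/6-.5+188)
A=(.215,-.16,0);B=(.215,.16,0);C=(-.014,-.16,.014);D=(-.014,.16,.014);P=(.15,0,.009)
o={'top':[(A,T(17,312)),(B,T(568,520)),(C,T(192,8)),(D,T(698,190)),(P,T(339,314))]+list(zip(W,tw)),
 'side':[(A,S(297,460)),(B,S(627,68)),(C,S(28,352)),(D,S(352,14)),(P,S(380,221))]+list(zip(W,sw))}
p,e=fit(o,np.pi/6,d['p']);print(p.round(4));print(e.reshape(-1,2).round(1).tolist())
for n in o:
    p1,_=fit({n:o[n]},np.pi/6,d['p']);print(n,p1.round(4))
d['p']=p;np.savez('est.npz',**d)
E
```

```text
t: 9.8
tcp_pos: [0.5179, -0.1688, 0.2383]
tool_rot: [0.893, 0.43, -0.077, -0.11]
force: [0.2, 0.0, -0.1]
finger_gap: 0.998
gripper_force: 0.0
t: 10.68
tcp_pos: [0.4639, -0.4179, 0.2005]
tool_rot: [0.948, 0.318, -0.004, -0.003]
force: [0.6, 0.5, -0.7]
finger_gap: 0.997
gripper_force: 0.0
3 rows d(cm) [0.16 0.13 3.85] w(deg) [-0.16  0.11 -0.07] total d [ 0.5   0.41 11.55] ang 0.61
[ 0.5872  0.1785  0.0391 -3.5197]
[[-0.4, 1.2], [1.0, 1.2], [0.0, -0.4], [1.3, 0.3], [0.2, 0.9], [1.1, -0.2], [0.6, -0.4], [-0.9, 0.6], [-1.1, 0.6], [-1.0, 0.3], [-0.7, -0.3], [-1.4, 0.4], [-1.0, -0.3], [-0.2, 0.1], [-1.6, -0.5], [0.9, -0.7], [0.4, 0.4], [-0.2, 1.0]]
top [ 0.5914  0.182   0.0165 -3.5217]
side [ 0.5872  0.1712  0.0285 -3.5197]
```

```bash
python3 -m inch '[{"dx":0.2,"dy":0.1,"dz":4,"wx":-0.2,"wy":0.1,"wz":0},{"dx":0.2,"dy":0.2,"dz":4,"wx":-0.2,"wy":0.1,"wz":0},{"dx":0.1,"dy":0.1,"dz":2.5,"wx":-0.1,"wy":0.1,"wz":0},{"dx":0,"dy":0,"dz":1,"wx":0,"wy":0,"wz":0},{"dx":0,"dy":0,"dz":0,"wx":0,"wy":0,"wz":0}]' && python3 -m inch '[{"dx":0,"dy":0,"dz":0,"wx":0,"wy":0,"wz":0},{"dx":0,"dy":0,"dz":0,"wx":0,"wy":0,"wz":0},{"dx":0,"dy":0,"dz":0,"wx":0,"wy":0,"wz":0},{"dx":0,"dy":0,"dz":0,"wx":0,"wy":0,"wz":0},{"dx":0,"dy":0,"dz":0,"wx":0,"wy":0,"wz":0},{"dx":0,"dy":0,"dz":0,"wx":0,"wy":0,"wz":0},{"dx":0,"dy":0,"dz":0,"wx":0,"wy":0,"wz":0}]' 0 50 && python3 -c "
from h import *
t=np.load('est.npz')['t'];rows(cur(),M(down(R.from_euler('z',t[2]),1),[t[0],t[1],.085]))"
```

```text
t: 11.3
tcp_pos: [0.4721, -0.4154, 0.0867]
tool_rot: [0.947, 0.321, 0.0, 0.0]
force: [0.2, -0.0, -0.4]
finger_gap: 1.0
gripper_force: 0.0
t: 12.18
tcp_pos: [0.4725, -0.4171, 0.0881]
tool_rot: [0.947, 0.32, 0.001, 0.002]
force: [0.5, -1.1, 5.4]
finger_gap: 0.158
gripper_force: 50.0
1 rows d(cm) [-0.3  -0.14  0.31] w(deg) [ 0.27 -0.01 -0.  ] total d [-0.3  -0.14  0.31] ang 0.27
```

```bash
python3 -m inch '[{"dx":0,"dy":0,"dz":-1,"wx":0,"wy":0,"wz":0},{"dx":0,"dy":0,"dz":-3,"wx":0,"wy":0,"wz":0},{"dx":0,"dy":0,"dz":-4,"wx":0,"wy":0,"wz":0},{"dx":0,"dy":0,"dz":-4,"wx":0,"wy":0,"wz":0},{"dx":0,"dy":0,"dz":-4,"wx":0,"wy":0,"wz":0},{"dx":0,"dy":0,"dz":-4,"wx":0,"wy":0,"wz":0},{"dx":0,"dy":0,"dz":-2,"wx":0,"wy":0,"wz":0},{"dx":0,"dy":0,"dz":0,"wx":0,"wy":0,"wz":0}]' && python3 - <<'E'
from h import *
a=cur();b=base(a,np.radians(56));rows(a,b,14)
p=np.load('est.npz')['p'];rp=Rp(p[3],np.pi/6)
g=M(down(rp,-1),rp.apply([.048,0,.088+.08])+p[:3]);print(g.round(3));rows(b,g)
E
```

```text
t: 13.18
tcp_pos: [0.472, -0.4163, 0.3091]
tool_rot: [0.947, 0.32, 0.001, 0.003]
force: [-1.1, -1.0, -2.3]
finger_gap: 0.157
gripper_force: 49.2
14 rows d(cm) [ 4.28 -1.01 -0.01] w(deg) [ 0.    0.03 -4.  ] total d [ 45.77 -37.37  -0.25] ang 56.0
[[-0.805  0.369 -0.465  0.627]
 [ 0.32   0.929  0.185  0.163]
 [ 0.5    0.    -0.866  0.209]
 [ 0.     0.     0.     1.   ]]
8 rows d(cm) [-0.35  0.35  1.21] w(deg) [ 2.17  3.36 -7.92] total d [ 0.32  1.71 10.06] ang 70.97
```

```bash
python3 -m inch '[{"dx":4.28,"dy":-1,"dz":0,"wx":0,"wy":0,"wz":-4},{"dx":4.28,"dy":-1,"dz":0,"wx":0,"wy":0,"wz":-4},{"dx":4.28,"dy":-1,"dz":0,"wx":0,"wy":0,"wz":-4},{"dx":4.28,"dy":-1,"dz":0,"wx":0,"wy":0,"wz":-4},{"dx":4.28,"dy":-1,"dz":0,"wx":0,"wy":0,"wz":-4},{"dx":4.28,"dy":-1,"dz":0,"wx":0,"wy":0,"wz":-4},{"dx":4.28,"dy":-1,"dz":0,"wx":0,"wy":0,"wz":-4}]' && python3 -m inch '[{"dx":4.28,"dy":-1,"dz":0,"wx":0,"wy":0,"wz":-4},{"dx":4.28,"dy":-1,"dz":0,"wx":0,"wy":0,"wz":-4},{"dx":4.28,"dy":-1,"dz":0,"wx":0,"wy":0,"wz":-4},{"dx":4.28,"dy":-1,"dz":0,"wx":0,"wy":0,"wz":-4},{"dx":4.28,"dy":-1,"dz":0,"wx":0,"wy":0,"wz":-4},{"dx":4.28,"dy":-1,"dz":0,"wx":0,"wy":0,"wz":-4},{"dx":4.28,"dy":-1,"dz":0,"wx":0,"wy":0,"wz":-4}]' && python3 -m inch '[{"dx":-0.35,"dy":0.35,"dz":1.2,"wx":2.17,"wy":3.36,"wz":-7.92},{"dx":-0.35,"dy":0.35,"dz":1.2,"wx":2.17,"wy":3.36,"wz":-7.92},{"dx":-0.35,"dy":0.35,"dz":1.2,"wx":2.17,"wy":3.36,"wz":-7.92},{"dx":-0.35,"dy":0.35,"dz":1.2,"wx":2.17,"wy":3.36,"wz":-7.92},{"dx":-0.35,"dy":0.35,"dz":1.2,"wx":2.17,"wy":3.36,"wz":-7.92},{"dx":-0.35,"dy":0.35,"dz":1.2,"wx":2.17,"wy":3.36,"wz":-7.92},{"dx":-0.35,"dy":0.35,"dz":1.2,"wx":2.17,"wy":3.36,"wz":-7.92},{"dx":-0.35,"dy":0.35,"dz":1.2,"wx":2.17,"wy":3.36,"wz":-7.92},{"dx":0,"dy":0,"dz":0,"wx":0,"wy":0,"wz":0},{"dx":0,"dy":0,"dz":0,"wx":0,"wy":0,"wz":0}]' && python3 - <<'E'
from h import *
p=np.load('est.npz')['p'];rp=Rp(p[3],np.pi/6)
for l in(.08,.02,0): rows(cur(),M(down(rp,-1),rp.apply([.048,0,.088+l])+p[:3]),1)
for n in("side","top"):
    im=eyes.snapshot(n); cv2.imwrite(f"pics/{n}3.png",im[:,:,::-1])
s=cv2.imread('pics/side3.png')[170:290,170:330];cv2.imwrite('pics/e.png',cv2.resize(s,None,fx=5,fy=5,interpolation=cv2.INTER_CUBIC))
E
```

```text
t: 14.05
tcp_pos: [0.6119, -0.1442, 0.3046]
tool_rot: [0.841, 0.541, -0.001, 0.0]
force: [0.5, -0.5, -1.6]
finger_gap: 0.155
gripper_force: 49.2
t: 14.92
tcp_pos: [0.6086, 0.1601, 0.3037]
tool_rot: [0.685, 0.728, -0.002, 0.0]
force: [0.5, -0.1, -2.0]
finger_gap: 0.155
gripper_force: 49.2
t: 16.18
tcp_pos: [0.6266, 0.1627, 0.2055]
tool_rot: [0.183, 0.948, 0.046, -0.256]
force: [-0.1, -0.0, -1.9]
finger_gap: 0.154
gripper_force: 49.1
1 rows d(cm) [ 0.16  0.01 -0.27] w(deg) [-0.28 -0.18 -0.26] total d [ 0.16  0.01 -0.27] ang 0.42
1 rows d(cm) [0.14 0.04 5.73] w(deg) [-0.28 -0.18 -0.26] total d [0.14 0.04 5.73] ang 0.42
1 rows d(cm) [0.13 0.05 7.73] w(deg) [-0.28 -0.18 -0.26] total d [0.13 0.05 7.73] ang 0.42
```

View pics/e.png

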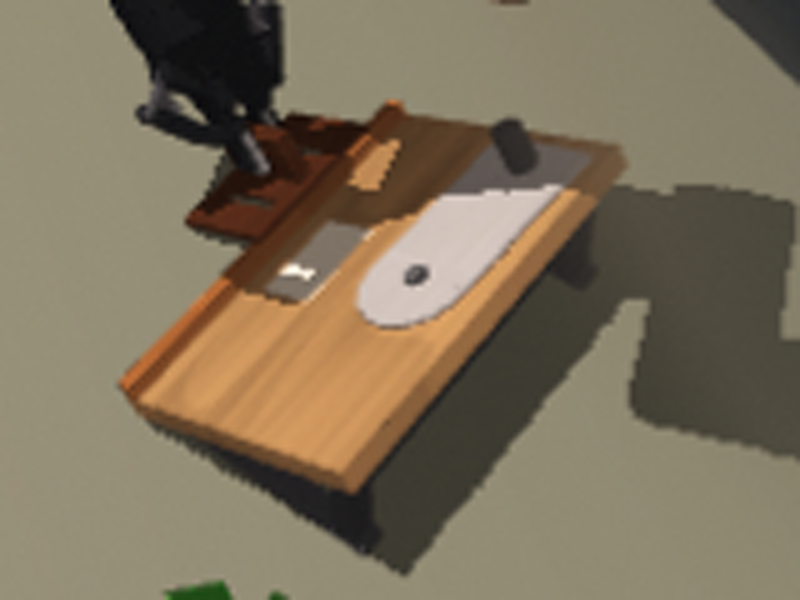

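The picture shows the template held level with the slope, bar pointing up-slope, just beyond the ledge at crop (185,220)–(250,240), with the window clear below. Next I align and descend to about 1 cm above the face, slightly up-slope.

```bash
python3 -m inch '[{"dx":0.25,"dy":0,"dz":2,"wx":-0.1,"wy":-0.1,"wz":-0.1},{"dx":0.25,"dy":0,"dz":2,"wx":-0.1,"wy":-0.1,"wz":-0.1},{"dx":0,"dy":0,"dz":1.5,"wx":-0.1,"wy":0,"wz":-0.1},{"dx":0,"dy":0,"dz":0.8,"wx":0,"wy":0,"wz":0},{"dx":0,"dy":0,"dz":0.3,"wx":0,"wy":0,"wz":0},{"dx":0,"dy":0,"dz":0,"wx":0,"wy":0,"wz":0},{"dx":0,"dy":0,"dz":0,"wx":0,"wy":0,"wz":0}]' && python3 - <<'E'
from h import *
p=np.load('est.npz')['p'];rp=Rp(p[3],np.pi/6)
rows(cur(),M(down(rp,-1),rp.apply([.052,0,.088])+p[:3]),1)
s=sense();print('force tool',R.from_quat(s['tool_rot']).inv().apply(s['force']).round(1),s['ft_torque'])
E
```

```text
t: 17.15
tcp_pos: [0.5928, 0.1763, 0.1521]
tool_rot: [0.18, 0.949, 0.049, -0.253]
force: [-0.6, 0.7, -3.1]
finger_gap: 0.154
gripper_force: 49.2
1 rows d(cm) [ 0.08 -0.    1.28] w(deg) [0.07 0.12 0.16] total d [ 0.08 -0.    1.28] ang 0.21
force tool [-0.8  0.4  3.1] [-0.2095867  -0.40803187  0.01940362]
```

```bash
cat > f.py <<'E'
from h import *
p=np.load('est.npz')['p'];rp=Rp(p[3],np.pi/6)
rows(cur(),M(down(rp,-1),rp.apply([.052,0,.088])+p[:3]),1)
s=sense();print('force tool',R.from_quat(s['tool_rot']).inv().apply(s['force']).round(1),R.from_quat(s['tool_rot']).inv().apply(s['ft_torque']).round(2))
E
python3 -m inch '[{"dx":0.08,"dy":0,"dz":0.4,"wx":0,"wy":0.1,"wz":0.1},{"dx":0,"dy":0,"dz":0.3,"wx":0,"wy":0,"wz":0},{"dx":0,"dy":0,"dz":0,"wx":0,"wy":0,"wz":0}]' && python3 f.py; python3 -m inch '[{"dx":0,"dy":0,"dz":0.15,"wx":0,"wy":0,"wz":0},{"dx":0,"dy":0,"dz":0.1,"wx":0,"wy":0,"wz":0},{"dx":0,"dy":0,"dz":0,"wx":0,"wy":0,"wz":0}]' && python3 f.py
```

```text
t: 17.52
tcp_pos: [0.5879, 0.178, 0.1456]
tool_rot: [0.181, 0.949, 0.049, -0.255]
force: [-0.1, 0.4, -3.0]
finger_gap: 0.155
gripper_force: 49.2
1 rows d(cm) [-0.05  0.02  0.47] w(deg) [ 0.01 -0.1   0.06] total d [-0.05  0.02  0.47] ang 0.12
force tool [-1.3  0.3  2.7] [ 0.   -0.44 -0.02]
t: 17.9
tcp_pos: [0.5871, 0.1784, 0.1438]
tool_rot: [0.181, 0.949, 0.049, -0.255]
force: [-0.1, -0.4, -2.1]
finger_gap: 0.159
gripper_force: 49.2
1 rows d(cm) [-0.04  0.01  0.26] w(deg) [ 0.03 -0.06  0.06] total d [-0.04  0.01  0.26] ang 0.09
force tool [-1.1 -0.4  1.8] [-0.01 -0.41 -0.07]
```

```bash
python3 -m inch '[{"dx":0,"dy":0,"dz":0.15,"wx":0,"wy":0,"wz":0},{"dx":0,"dy":0,"dz":0,"wx":0,"wy":0,"wz":0}]' && python3 f.py; python3 -m inch '[{"dx":0,"dy":0,"dz":0.1,"wx":0,"wy":0,"wz":0},{"dx":0,"dy":0,"dz":0,"wx":0,"wy":0,"wz":0}]' && python3 f.py
```

```text
t: 18.15
tcp_pos: [0.5864, 0.1787, 0.1424]
tool_rot: [0.181, 0.949, 0.049, -0.255]
force: [-0.1, 0.3, -1.6]
finger_gap: 0.161
gripper_force: 49.2
1 rows d(cm) [-0.04  0.01  0.1 ] w(deg) [ 0.03 -0.07  0.06] total d [-0.04  0.01  0.1 ] ang 0.1
force tool [-0.6  0.2  1.5] [-0.02 -0.44 -0.01]
t: 18.4
tcp_pos: [0.5862, 0.1787, 0.1421]
tool_rot: [0.181, 0.949, 0.049, -0.254]
force: [0.4, -0.9, 0.1]
finger_gap: 0.155
gripper_force: 49.5
1 rows d(cm) [-0.03  0.01  0.07] w(deg) [ 0.05 -0.02  0.07] total d [-0.03  0.01  0.07] ang 0.09
force tool [-0.5 -0.7 -0.5] [ 0.02 -0.36 -0.02]
```

Contact with the face. Now slide down to the ledge.

```bash
python3 -m inch '[{"dx":-0.2,"dy":0,"dz":0,"wx":0,"wy":0,"wz":0},{"dx":-0.2,"dy":0,"dz":0,"wx":0,"wy":0,"wz":0},{"dx":0,"dy":0,"dz":0,"wx":0,"wy":0,"wz":0}]' && python3 f.py; python3 -m inch '[{"dx":-0.2,"dy":0,"dz":0,"wx":0,"wy":0,"wz":0},{"dx":0,"dy":0,"dz":0,"wx":0,"wy":0,"wz":0}]' && python3 f.py;  python3 -m inch '[{"dx":-0.2,"dy":0,"dz":0,"wx":0,"wy":0,"wz":0},{"dx":0,"dy":0,"dz":0,"wx":0,"wy":0,"wz":0}]' && python3 f.py
```

```text
t: 18.77
tcp_pos: [0.5897, 0.1776, 0.1399]
tool_rot: [0.181, 0.949, 0.049, -0.254]
force: [0.9, -0.9, 2.6]
finger_gap: 0.153
gripper_force: 49.8
1 rows d(cm) [ 0.39 -0.01  0.05] w(deg) [ 0.08 -0.02  0.07] total d [ 0.39 -0.01  0.05] ang 0.11
force tool [ 0.3 -0.4 -2.8] [-0.2  -0.22 -0.12]
t: 19.02
tcp_pos: [0.5912, 0.177, 0.1389]
tool_rot: [0.181, 0.949, 0.049, -0.254]
force: [0.6, 0.3, 3.7]
finger_gap: 0.159
gripper_force: 50.0
1 rows d(cm) [ 0.58 -0.01  0.06] w(deg) [ 0.07 -0.02  0.07] total d [ 0.58 -0.01  0.06] ang 0.1
force tool [ 1.4  0.5 -3.4] [-0.29 -0.13 -0.11]
t: 19.27
tcp_pos: [0.5928, 0.1763, 0.1379]
tool_rot: [0.181, 0.949, 0.049, -0.254]
force: [0.6, 0.2, 6.0]
finger_gap: 0.152
gripper_force: 50.2
1 rows d(cm) [ 0.78 -0.    0.05] w(deg) [ 0.06 -0.02  0.06] total d [ 0.78 -0.    0.05] ang 0.09
force tool [ 2.6  0.4 -5.4] [-0.33 -0.03 -0.11]
```

```bash
for i in 1; do python3 -m inch '[{"dx":-0.15,"dy":0,"dz":-0.03,"wx":0,"wy":0,"wz":0},{"dx":0,"dy":0,"dz":0,"wx":0,"wy":0,"wz":0}]' && python3 f.py;  python3 -m inch '[{"dx":-0.15,"dy":0,"dz":0,"wx":0,"wy":0,"wz":0},{"dx":0,"dy":0,"dz":0,"wx":0,"wy":0,"wz":0}]' && python3 f.py; done
```

```text
t: 19.52
tcp_pos: [0.594, 0.1758, 0.1372]
tool_rot: [0.181, 0.949, 0.049, -0.254]
force: [0.9, -0.5, 4.6]
finger_gap: 0.157
gripper_force: 50.1
1 rows d(cm) [0.93 0.   0.05] w(deg) [ 0.05 -0.04  0.06] total d [0.93 0.   0.05] ang 0.09
force tool [ 1.4 -0.2 -4.5] [-0.31 -0.04 -0.1 ]
t: 19.77
tcp_pos: [0.5951, 0.1752, 0.1364]
tool_rot: [0.181, 0.949, 0.049, -0.254]
force: [0.4, -0.4, 3.2]
finger_gap: 0.154
gripper_force: 50.1
1 rows d(cm) [1.08 0.01 0.06] w(deg) [ 0.04 -0.04  0.06] total d [1.08 0.01 0.06] ang 0.09
force tool [ 1.1 -0.2 -3.1] [-0.29 -0.03 -0.14]
```

```bash
python3 -m inch '[{"dx":-0.2,"dy":0,"dz":0,"wx":0,"wy":0,"wz":0},{"dx":0,"dy":0,"dz":0,"wx":0,"wy":0,"wz":0}]' && python3 f.py;  python3 -m inch '[{"dx":-0.2,"dy":0,"dz":0,"wx":0,"wy":0,"wz":0},{"dx":0,"dy":0,"dz":0,"wx":0,"wy":0,"wz":0}]' && python3 f.py
python3 - <<'E'
from h import *
im=eyes.snapshot('side')[:,:,::-1]; cv2.imwrite('pics/side4.png',im)
cv2.imwrite('pics/g.png',cv2.resize(im[185:275,180:300],(800,600),interpolation=cv2.INTER_CUBIC))
E
```

```text
t: 20.02
tcp_pos: [0.5957, 0.1751, 0.1362]
tool_rot: [0.181, 0.948, 0.049, -0.256]
force: [-0.5, 0.4, 8.2]
finger_gap: 0.155
gripper_force: 50.4
1 rows d(cm) [ 1.14 -0.    0.07] w(deg) [ 0.04 -0.25  0.04] total d [ 1.14 -0.    0.07] ang 0.25
force tool [ 4.7  0.2 -6.8] [-0.37  0.45  0.05]
t: 20.27
tcp_pos: [0.5962, 0.175, 0.1361]
tool_rot: [0.181, 0.948, 0.05, -0.258]
force: [-4.3, 1.3, 12.7]
finger_gap: 0.155
gripper_force: 50.8
1 rows d(cm) [ 1.18 -0.01  0.09] w(deg) [ 0.03 -0.47  0.04] total d [ 1.18 -0.01  0.09] ang 0.47
force tool [10.3 -0.3 -8.7] [-0.27  1.18  0.17]
```

View pics/g.png

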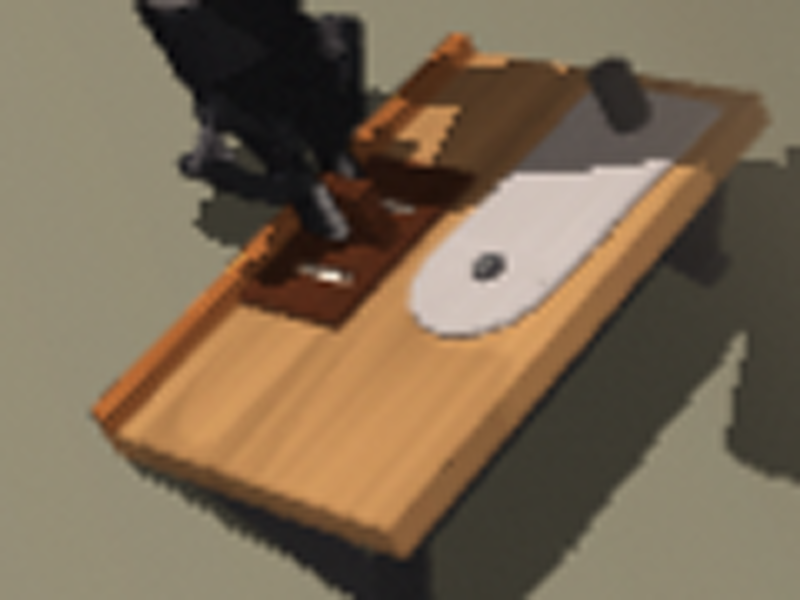

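The template lies on the face with its lower edge against the ledge from (240,295), and the window shows through both slots at (325,272) and (395,205). I'll relax the push, release and retreat.

```bash
python3 -m inch '[{"dx":0.2,"dy":0,"dz":-0.1,"wx":0,"wy":0,"wz":0},{"dx":0,"dy":0,"dz":0,"wx":0,"wy":0,"wz":0}]' && python3 f.py; python3 -m inch '[{"dx":0,"dy":0,"dz":0,"wx":0,"wy":0,"wz":0},{"dx":0,"dy":0,"dz":0,"wx":0,"wy":0,"wz":0},{"dx":0,"dy":0,"dz":0,"wx":0,"wy":0,"wz":0},{"dx":0,"dy":0,"dz":0,"wx":0,"wy":0,"wz":0},{"dx":0,"dy":0,"dz":-1,"wx":0,"wy":0,"wz":0},{"dx":0,"dy":0,"dz":-3,"wx":0,"wy":0,"wz":0},{"dx":0,"dy":0,"dz":-4,"wx":0,"wy":0,"wz":0},{"dx":0,"dy":0,"dz":-4,"wx":0,"wy":0,"wz":0},{"dx":0,"dy":0,"dz":-4,"wx":0,"wy":0,"wz":0},{"dx":0,"dy":0,"dz":0,"wx":0,"wy":0,"wz":0}]' 1
python3 - <<'E'
from h import *
ims=[]
p=np.load('est.npz')['p'];rp=Rp(p[3],np.pi/6)
P=rp.apply([(0,-.06,.006),(0,.06,.006),(.084,.06,.006),(.084,-.06,.006)])+p[:3]
for n,(x,y) in {'top':(140,145),'side':(180,180)}.items():
    im=eyes.snapshot(n)[:,:,::-1]; cv2.imwrite(f'pics/{n}5.png',im)
    ims.append(cv2.resize(im[y:y+100,x:x+133],(532,400),interpolation=cv2.INTER_CUBIC)[:, :400])
    print(n,((proj(n,P)-[x,y]+.5)*4-.5).round(0).tolist())
cv2.imwrite('pics/z.png',np.hstack(ims))
E
```

```text
t: 20.58
tcp_pos: [0.5959, 0.1751, 0.1362]
tool_rot: [0.181, 0.948, 0.049, -0.256]
force: [-2.4, 2.6, 4.8]
finger_gap: 0.153
gripper_force: 49.9
1 rows d(cm) [ 1.15 -0.01  0.08] w(deg) [ 0.02 -0.25  0.04] total d [ 1.15 -0.01  0.08] ang 0.26
force tool [ 5.1  1.5 -2.5] [-0.46  0.54  0.11]
t: 21.82
tcp_pos: [0.6742, 0.1439, 0.2788]
tool_rot: [0.181, 0.95, 0.05, -0.25]
force: [0.7, 0.6, -0.1]
finger_gap: 0.997
gripper_force: 0.0
top [[240.0, 79.0], [368.0, 126.0], [335.0, 199.0], [202.0, 150.0]]
side [[140.0, 200.0], [221.0, 114.0], [282.0, 126.0], [200.0, 217.0]]
```

View pics/z.png

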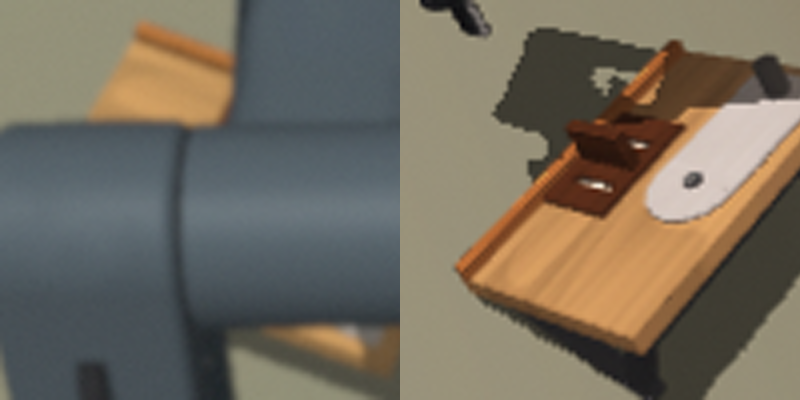

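The side view shows the released template flat at (543,200), (603,218), (685,125). That is within about 1 px of the ideal place, its edge is against the ledge, the cover is across the slope and the gripper is clear.

```bash
python3 -c "
from station import workorder
print(workorder.sign_off())"
```

```text
the job is handed in; nothing more can be done
None
```

The job is handed in: the cover is swung about 90° towards the panel's +y side, and the middle-sized template is released flat on the slope over the window, its long edge against the ledge. The last side picture put it within about 1 px of the ideal place. I kept clear of the pot, spray bottle, tin and coaster but did not re-measure them, and sign-off returned no verdict.

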